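# Load the spark-erosion magazine in burn order

### The arm

A 7-joint arm with a two-finger parallel gripper is mounted at the origin on the work surface; the furniture and walls round the work are solid. World frame = base frame: x ahead of the robot, y to its left, z up, the work surface at z = 0. Lengths are in m, angles in rad, forces in N, time in s.
With the tool pointing down it reaches from about 0.35 to 0.9 m from the base axis. Payload 8.1 kg.
Tool frame: the origin (TCP) lies at the very end of the fingers, on their centre line; the grasp point (between the pads) lies 19 mm behind it (grasp_offset is the distance from the TCP to the grasp point, in m); z points along the fingers, y is the line along which they close (so a half turn about z gives the same grasp; the last joint's range is limited). The gripper opens to 92 mm and grips with 3 to 60 N. Pads are 19 mm wide; open, the fingers measure 130 mm over their backs; the gripper's body (75 mm by 190 mm) begins 47 mm behind the grasp point.
Start: joints at [1.189, 0.434, 0.025, 1.573, -0.012, 1.134, -0.075], TCP at [0.172, -0.601, 0.227] pointing down, gripper open.
Joint ranges: [-2.62, 2.62], [-0.44, 2.09], [-1.27, 1.32], [0.08, 2.57], [-1.32, 4.46], [0.12, 2], [-2.74, 2.74]. Speed limits (rad/s): [2.22, 2.22, 3.01, 3.01, 3.14, 3.14, 3.14].

### API

Orientations are given as a rotation vector (axis times angle).
In Python, from cell import observe, get_image, camera_params, sign_off, silhouettes, grasp_offset gives the robot as it stands. The module is installed in compiled form; this text tells all that it offers.
- The arm moves only by the tool jog_arm, never from a script. Its argument "motion" is a list that holds one entry, the list of rows, each a list of 7 numbers: the shift along the tool's x, y, z in m, then the turn, a rotation vector about the tool's x, y, z in rad, then the closure, from -1 (fully open) to 1 (shut), so that 0 is half open. In form: [[[dx, dy, dz, wx, wy, wz, hand], ...]]. A call has 1 to 10 rows; each row is the pose to reach, as a shift and turn from the pose commanded when the call began, along the tool's axes at that moment; what a row does not reach only later rows make up. A row lasts 1/12 s, in which the tool goes at most 41.7 mm and 7.16 degrees, less where a joint would pass 70% of its speed; a pose out of reach is approached as far as the arm can. A call with a gripper value outside its range is refused whole. The fingers move at their own pace and stop on an object; "force" is the grip in N (left out, the last holds). Time passes only in rows, so rows that repeat a pose let the fingers close. It gives the time, the measured TCP pose, the force, the opening and the grip force at its end, in the units of the state.
- observe(): the state, without advancing time (a new reading comes with each control period).
- get_image(name): name is "scene" or "top" or "wrist"; returns the picture (400x640x3 uint8, red, green, blue); there is no depth.
- camera_params(name): a dict with "vertical_fov" (degrees; the focal length in pixels is half the picture's height over the tangent of half this angle, whatever the lens; pixels are square), "cx", "cy" (the principal point, pixels), "dist_coeffs" ([k1, k2, p1, p2, k3] as OpenCV has them; the pictures are not rectified), "T" (4x4, takes a point from camera to world coordinates). Camera axes: x right, y down, z forward; pixel columns grow to the right and rows downward; lengths in m; the calibration is good to about 2 mm. A picture is of the moment at which its call begins: read the wrist's pose just before it. camera_params takes no time and is no camera call; for the wrist camera it gives the pose at the moment of the call.
- sign_off(): hands the job in; it is judged then, once.
Trained networks look in the newest picture that a camera, given by its name, has taken for a name from the list of things; names that differ only in an ending like _2 or _b are one class to them, and where a whole thing is asked for, a point or a joint stands for the part that bears it (a point fixed in the world has none). Each returns a list of dicts, best first, with "p" (0 to 1); they miss things now and then, are a little off and sometimes report something else, mostly with a low value. They report only what shows in the picture. A call takes as long as a camera call. They do not tell look-alikes from the thing itself.
- silhouettes(query, camera): "mask" (400x640 bool, what is visible of it) and "pixel" ([column, row] in pixels, amid what is visible of it).
The state is a dict: "clock": time; "joints": joint angles; "dq": joint speeds; "joint_efforts": joint torques, N m; "position": TCP position; "ee_rot": TCP orientation; "force": force on the tool from outside, world axes, zero at the start; "ft_torque": the same for the moment, N m; "width": opening from 0.0 (shut) to 1.0 (fully open); "gripper_force": force on a finger pad.
Only numpy, scipy, OpenCV 4.12 (cv2) and the standard library are available. Lean on these libraries where they do the work, as an engineer would, in place of code of your own. Each camera call takes 0.05 s, during which the arm holds its last target. There are 200 camera calls.

### The job

The four copper spark-erosion electrodes stand in the wooden bench rack in the order in which they will be burnt, the first one in the pocket beside the rack's black knob. Move them all over into the grey metal magazine in the same order, the first again in the pocket beside the magazine's knob, each sitting flat down in its pocket and turned to the row as it was before (end for end does not matter). Put none of them down on the bench on the way, and do not knock the loupe or the brass bush away.

Things in the scene. Friction and masses are not known exactly. Their poses are not given: they have to be found in the camera images.
- electrode_1: Copper electrode with one upright blade 10 mm thick (x) and 24 mm long (y), 36 mm high in all. Base 30 x 30 x 14 mm, to be gripped on the base. Origin: centre of the underside; z up. It starts in one of the bench rack's pockets, its x axis within a few degrees of the rack's x axis.
- electrode_2: Copper electrode with a tapered four-sided form, about 20 mm wide at its foot, and a small pin on top, 37 mm high in all. Base 30 x 30 x 14 mm, to be gripped on the base. Origin: centre of the underside; z up. It starts in one of the bench rack's pockets, its x axis within a few degrees of the rack's x axis.
- electrode_3: Copper electrode with three thin upright fins, 24 mm long (x), side by side in y, 40 mm high in all. Base 30 x 30 x 14 mm, to be gripped on the base. Origin: centre of the underside; z up. It starts in one of the bench rack's pockets, its x axis within a few degrees of the rack's x axis.
- electrode_4: Copper electrode with a stepped round boss, 21 mm and then 11 mm in diameter, 38 mm high in all. Base 30 x 30 x 14 mm, to be gripped on the base. Origin: centre of the underside; z up. It starts in one of the bench rack's pockets, its x axis within a few degrees of the rack's x axis.
- bench_rack: Wooden rack, fixed, 56 x 258 mm, one electrode in each pocket at the start. Origin: on the bench under the middle of the row; y along the row towards the upright black knob (at y = 128 mm, top 44 mm high), x across it. Pockets 1 to 4 (as many punch dots on the long sides) are centred at x = 0, y = +90, +30, -30, -90 mm; their floor is at z = 22 mm.
- magazine: Bare grey metal rail, fixed, empty at the start; size, origin, axes, knob and pocket places as bench_rack. In both, a pocket's floor (z = 22 mm) is 38 mm square; its 6 mm high lips slope outward to 45 mm at their top (z = 28 mm) and leave, in the middle of the rack's two long sides, a 24 mm wide window down to the floor for the fingers.
- loupe: Bystander: black cylindrical eye loupe, 34 mm in diameter, 32 mm high, standing loose. Origin: centre of its underside.
- sprue_bush: Bystander: small brass bush with a 33 mm flange at its foot and a 20 mm neck, 30 mm high, standing loose. Origin: centre of its underside.
Things that resemble listed ones, but are neither listed nor needed, are in the scene too. Leave any purple look-alike of the electrode_4 alone.

How it is judged:
By the outcome, as a careful person would: the job done as asked, in the order asked, and still so for the second after the job is handed in, with the robot touching nothing.
It also fails if it takes over 106 s, if anything falls off the work surface, if the arm or the gripper's body presses on something with over 40 N, if the wrist force passes 120 N, or if a joint passes its speed limit or range.

## Working session

There is one attempt and no reset: what is moved stays moved. The work goes in short steps, Python scripts to look and compute and a tool call to move; the robot and the scene stay as the last step left them, time stands still between calls to the robot, and variables do not carry over. Pictures are saved under pics/ and viewed, at most 14 in all, crops included, and the job is handed in when it is done.

Besides the shell and the picture viewer there is one more tool, called after "Call:" as name(argument=value, ...), one argument or row to a line, values as JSON. jog_arm: Moves the arm, as the interface text tells. Its arguments: {"type":"object","properties":{"motion":{"type":"array"},"force":{"type":"number"}},"required":["motion"]}

```bash
mkdir -p pics
python3 - <<'E'
from cell import *
import cv2
s=observe(); print(s)
print(grasp_offset)
for n in ("scene","top","wrist"):
    cv2.imwrite(f"pics/{n}0.png",get_image(n)[...,::-1]); c=camera_params(n); print(n,{k:(v if k!='T' else [[round(float(x),4) for x in r] for r in v]) for k,v in c.items()})
E
```

```text
{'clock': 0.0, 'joints': array([ 1.18938952,  0.43520952,  0.0249879 ,  1.5741254 , -0.01161585,
        1.13403953, -0.07510689]), 'dq': array([-2.02511482e-03, -2.16763452e-03, -4.38571783e-04,  3.07039071e-04,
        2.94711812e-04,  8.38720021e-05,  1.26617803e-03]), 'joint_efforts': array([ 1.63683671e-04, -6.67864609e+01,  9.84797850e-01, -3.14467549e+01,
       -6.06996543e-02,  4.27393278e-02,  1.88702752e-04]), 'position': array([ 0.17179511, -0.6003607 ,  0.22594259]), 'ee_rot': array([-3.10955753e+00, -4.36158711e-01,  5.72323933e-04]), 'force': array([0.13087253, 0.53136682, 0.20590446]), 'ft_torque': array([0.01726815, 0.00345296, 0.02747125]), 'gripper_force': 0.0, 'width': 1.0015736682329397}
0.0188
scene {'vertical_fov': 51.2214077827894, 'cx': 322.5762189343081, 'cy': 203.06524753764236, 'dist_coeffs': array([0.03651383, 0.        , 0.        , 0.        , 0.        ]), 'T': [[0.5895, -0.5582, 0.5839, -0.0612], [-0.8078, -0.4042, 0.4292, -0.4482], [-0.0036, -0.7246, -0.6891, 0.7022], [0.0, 0.0, 0.0, 1.0]]}
top {'vertical_fov': 44.912093266209475, 'cx': 317.58153430387904, 'cy': 197.08330981678168, 'dist_coeffs': array([-0.09529597,  0.        ,  0.        ,  0.        ,  0.        ]), 'T': [[0.0042, -0.9992, 0.0405, 0.4366], [-0.9999, -0.0038, 0.0108, -0.0225], [-0.0107, -0.0406, -0.9991, 1.2054], [0.0, 0.0, 0.0, 1.0]]}
wrist {'vertical_fov': 61.053566269621165, 'cx': 323.7719988088558, 'cy': 198.15472540541444, 'dist_coeffs': array([-0.03072431,  0.        ,  0.        ,  0.        ,  0.        ]), 'T': [[0.2754, -0.9181, -0.2849, 0.2489], [-0.9613, -0.2639, -0.0785, -0.5777], [-0.0031, 0.2956, -0.9553, 0.3833], [0.0, 0.0, 0.0, 1.0]]}
```

View pics/top0.png

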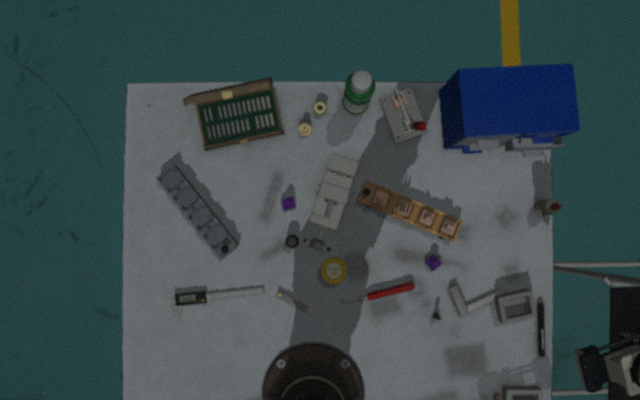

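View pics/scene0.png

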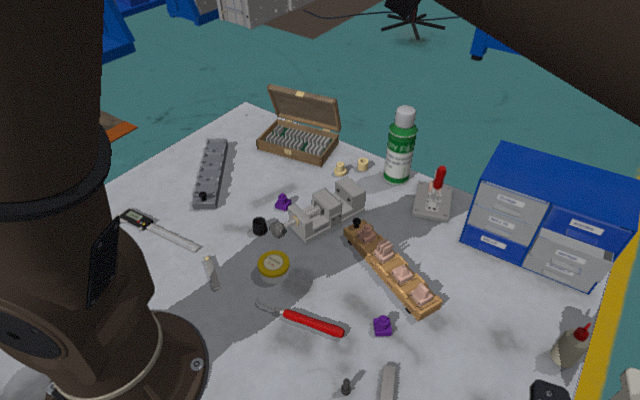

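The top view shows the wooden rack at about (366,188)–(455,232), with its knob at upper left (366,190). The magazine runs from (168,168) to (230,250), with its knob at (224,248). The loupe is at about (292,241) and a bush-like part at (317,244). Purple look-alikes stand at (288,203) and (433,262).

```bash
cat > h.py <<'E'
import numpy as np, cv2
from cell import *
from scipy.spatial.transform import Rotation as R
from scipy.optimize import least_squares
def K(c):
    f=200/np.tan(np.radians(c["vertical_fov"])/2); return np.array([[f,0,c["cx"]],[0,f,c["cy"]],[0,0,1]])
def proj(c,P):
    Ti=np.linalg.inv(np.array(c["T"])); return cv2.projectPoints(np.float64(P).reshape(-1,3),cv2.Rodrigues(Ti[:3,:3])[0],Ti[:3,3],K(c),np.array(c["dist_coeffs"]))[0].reshape(-1,2)
def ground(c,px,z):
    T=np.array(c["T"]); u=cv2.undistortPoints(np.float64(px).reshape(-1,1,2),K(c),np.array(c["dist_coeffs"])).reshape(-1,2)
    d=np.c_[u,np.ones(len(u))]@T[:3,:3].T; return T[:3,3]+d*((z-T[2,3])/d[:,2])[:,None]
def rackpts(x,y,a,P):
    P=np.float64(P).reshape(-1,3); c,s=np.cos(a),np.sin(a)
    return np.c_[x+c*P[:,0]-s*P[:,1],y+s*P[:,0]+c*P[:,1],P[:,2]]
E
python3 - <<'E'
from h import *
for cam in ("top","scene"):
    get_image(cam); c=camera_params(cam)
    for q in ("bench_rack","magazine","electrode_1","electrode_2","electrode_3","electrode_4","loupe","sprue_bush"):
        for d in silhouettes(q,cam)[:5]:
            m=d["mask"].astype(np.uint8); pts=np.argwhere(m)[:,::-1].astype(np.float32)
            if len(pts)<5: continue
            g=ground(c,pts,0.025)[:,:2].astype(np.float32)
            r=cv2.minAreaRect(g)
            print(cam,q,round(d["p"],2),np.round(d["pixel"]),len(pts),np.round(r[0],3),np.round(r[1],3),round(r[2],1))
E
```

```text
top bench_rack 0.93 [411. 213.] 1951 [ 0.451 -0.234] [0.261 0.062] 67.8
top magazine 0.61 [196. 212.] 2546 [0.45  0.287] [0.261 0.063] 40.0
top electrode_1 0.71 [400. 206.] 183 [ 0.459 -0.219] [0.035 0.033] 71.8
top electrode_1 0.71 [432. 264.] 175 [ 0.326 -0.292] [0.034 0.031] 38.9
top electrode_1 0.66 [286. 205.] 150 [0.466 0.063] [0.031 0.03 ] 18.7
top electrode_1 0.6 [429. 220.] 152 [ 0.436 -0.275] [0.03  0.032] 63.7
top electrode_1 0.53 [449. 227.] 162 [ 0.413 -0.328] [0.033 0.03 ] 66.3
top electrode_2 0.71 [400. 206.] 183 [ 0.459 -0.219] [0.035 0.033] 71.8
top electrode_2 0.71 [432. 264.] 175 [ 0.326 -0.292] [0.034 0.031] 38.9
top electrode_2 0.66 [286. 205.] 150 [0.466 0.063] [0.031 0.03 ] 18.7
top electrode_2 0.6 [429. 220.] 152 [ 0.436 -0.275] [0.03  0.032] 63.7
top electrode_2 0.53 [449. 227.] 162 [ 0.413 -0.328] [0.033 0.03 ] 66.3
top electrode_3 0.71 [400. 206.] 183 [ 0.459 -0.219] [0.035 0.033] 71.8
top electrode_3 0.71 [432. 264.] 175 [ 0.326 -0.292] [0.034 0.031] 38.9
top electrode_3 0.66 [286. 205.] 150 [0.466 0.063] [0.031 0.03 ] 18.7
top electrode_3 0.6 [429. 220.] 
[... 1519 characters left out ...]
5.] 327 [ 0.418 -0.325] [0.041 0.038] 65.2
scene electrode_3 0.68 [401. 273.] 270 [ 0.439 -0.275] [0.036 0.037] 64.4
scene electrode_3 0.61 [388. 252.] 308 [ 0.47  -0.216] [0.047 0.048] 70.7
scene electrode_3 0.57 [382. 326.] 299 [ 0.317 -0.3  ] [0.038 0.03 ] 36.2
scene electrode_4 0.83 [364. 233.] 244 [ 0.488 -0.16 ] [0.045 0.042] 69.0
scene electrode_4 0.81 [422. 295.] 327 [ 0.418 -0.325] [0.041 0.038] 65.2
scene electrode_4 0.68 [401. 273.] 270 [ 0.439 -0.275] [0.036 0.037] 64.4
scene electrode_4 0.61 [388. 252.] 308 [ 0.47  -0.216] [0.047 0.048] 70.7
scene electrode_4 0.57 [382. 326.] 299 [ 0.317 -0.3  ] [0.038 0.03 ] 36.2
scene loupe 0.74 [260. 228.] 257 [0.371 0.043] [0.06  0.033] 47.2
```

Call:
jog_arm(
  motion=[
    [[0.384,-0.295,0,0,0,-0.904,-1],[0.384,-0.295,0,0,0,-0.904,-1],[0.384,-0.295,0,0,0,-0.904,-1],[0.384,-0.295,0,0,0,-0.904,-1],[0.384,-0.295,0,0,0,-0.904,-1],[0.384,-0.295,0,0,0,-0.904,-1],[0.384,-0.295,0,0,0,-0.904,-1],[0.384,-0.295,0,0,0,-0.904,-1],[0.384,-0.295,0,0,0,-0.904,-1],[0.384,-0.295,0,0,0,-0.904,-1]],
  ],
)

```text
clock: 1.88
position: [0.4206, -0.2643, 0.2271]
ee_rot: [2.608, 1.751, 0.0]
force: [1.6, -0.4, 0.5]
width: 0.998
gripper_force: 0.0
```

Run:
```python
from h import *
import pickle
s=observe(); im=get_image("wrist"); c=camera_params("wrist"); print(s["position"],s["dq"].max())
cv2.imwrite("pics/w1.png",im[...,::-1]); pickle.dump((s,c,im),open("w1.pkl","wb"))
for q in ("bench_rack","electrode_1"):
    for d in silhouettes(q,"wrist")[:6]:
        pts=np.argwhere(d["mask"])[:,::-1].astype(np.float32); g=ground(c,pts,0.028)[:,:2].astype(np.float32); r=cv2.minAreaRect(g)
        print(q,round(d["p"],2),np.round(d["pixel"]),len(pts),np.round(r[0],4),np.round(r[1],4),round(r[2],1))
```

```text
[ 0.42061328 -0.26432882  0.22708612] 0.09572356854277493
bench_rack 0.86 [345. 104.] 10114 [ 0.4599 -0.2262] [0.2555 0.06  ] 68.2
electrode_1 0.85 [260. 222.] 741 [ 0.3393 -0.2821] [0.0366 0.0292] 39.0
electrode_1 0.73 [345. 226.] 794 [ 0.4211 -0.3213] [0.04   0.0315] 68.3
electrode_1 0.67 [347.  52.] 1111 [ 0.4903 -0.1509] [0.032  0.0313] 70.0
electrode_1 0.64 [342. 178.] 844 [ 0.4445 -0.2652] [0.0328 0.031 ] 64.7
electrode_1 0.57 [346. 114.] 888 [ 0.4675 -0.2092] [0.0307 0.0301] 70.0
```

View pics/w1.png

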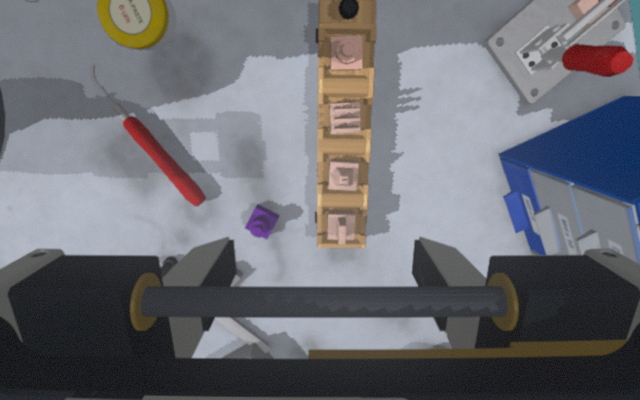

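Wooden rack, from the knob (348,8) outwards: boss (347,52), fins (347,117), taper (343,178), blade (342,228). All four are copper. The purple look-alike at (262,222) is outside the rack and stays where it is.

Call:
jog_arm(
  motion=[
    [[0.035,0.015,0,0,0,0,-1],[0.035,0.015,0,0,0,0,-1],[0.035,0.015,0,0,0,0,-1],[0.035,0.015,0,0,0,0,-1]],
  ],
)

```text
clock: 2.37
position: [0.4462, -0.2403, 0.2266]
ee_rot: [2.609, 1.75, -0.001]
force: [-0.8, 0.7, -0.3]
width: 1.004
gripper_force: 0.0
```

```bash
cat >> h.py <<'E'
BOX=[(sx*.028,sy*.129,z) for sx in(-1,1) for sy in(-1,1) for z in(0,.028)]
def modelmask(c,x,y,a):
    # union of hull of box plus knob
    m=np.zeros((1600,2560),np.uint8)   # 4x oversampled
    body=rackpts(x,y,a,BOX)
    h=cv2.convexHull(proj(c,body).astype(np.float32))
    cv2.fillConvexPoly(m,np.int32(h*4+1.5),255)
    return cv2.resize(m,(640,400),interpolation=cv2.INTER_AREA)/255.
def fitmask(c,mask,x0,valid=None):
    import scipy.optimize as so
    mk=cv2.GaussianBlur(mask.astype(np.float32),(0,0),2)
    def cost(p):
        d=(cv2.GaussianBlur(modelmask(c,x0[0]+p[0]*.01,x0[1]+p[1]*.01,x0[2]+p[2]*.05).astype(np.float32),(0,0),2)-mk)**2
        return float((d if valid is None else d*valid).sum())
    r=so.minimize(cost,[0,0,0],method="Nelder-Mead",options=dict(initial_simplex=[[0,0,0],[1,0,0],[0,1,0],[0,0,1]],xatol=.01,fatol=.5))
    p=r.x; return np.array([x0[0]+p[0]*.01,x0[1]+p[1]*.01,x0[2]+p[2]*.05]),r.fun
E
python3 - <<'E'
from h import *
import pickle
s=observe(); im=get_image("wrist"); c=camera_params("wrist"); print(s["position"],s["ee_rot"])
cv2.imwrite("pics/w2.png",im[...,::-1]); pickle.dump((s,c,im),open("w2.pkl","wb"))
d=silhouettes("bench_rack","wrist")[0]
p,f=fitmask(c,d["mask"],[.455,-.230,np.radians(-22)]); print("wrist fit",p.round(4),np.degrees(p[2]).round(2),f,d["mask"].sum())
o=im.copy()[...,::-1].copy()
P=[(sx*.0225,cy+sy*.0225,.028) for cy in(.09,.03,-.03,-.09) for sx,sy in((-1,-1),(1,-1),(1,1),(-1,1))]
q=proj(c,rackpts(*p,P)).reshape(4,4,2)
o=cv2.resize(o,None,fx=2,fy=2,interpolation=cv2.INTER_CUBIC)
for k in q: cv2.polylines(o,[np.int32(k*2)],True,(0,255,0),1)
B=proj(c,rackpts(*p,[(-.028,-.129,.028),(.028,-.129,.028),(.028,.129,.028),(-.028,.129,.028)])); cv2.polylines(o,[np.int32(B*2)],True,(0,0,255),1)
cv2.circle(o,tuple(np.int32(2*proj(c,rackpts(*p,[(0,.128,.044)]))[0])),4,(255,0,0),1)
cv2.imwrite("pics/w2o.png",o[0:600,300:1000])
for cam,q,g in(("top","bench_rack",p),("top","magazine",[.45,.287,np.radians(130)]),("scene","magazine",[.45,.287,np.radians(130)])):
    get_image(cam); cc=camera_params(cam); d=silhouettes(q,cam)
    if d: r,f=fitmask(cc,d[0]["mask"],g); print(cam,q,r.round(4),np.degrees(r[2]).round(2),f,d[0]["mask"].sum())
E
```

```text
[ 0.44622587 -0.24030691  0.2265914 ] [ 2.60892071e+00  1.75014878e+00 -1.33567230e-03]
wrist fit [ 0.4539 -0.2361 -0.4002] -22.93 2955.2021484375 9193
top bench_rack [ 0.4607 -0.2154 -0.387 ] -22.17 1021.0571899414062 1170
top magazine [0.4489 0.2897 2.2717] 130.16 32.02973175048828 2385
scene magazine [0.4488 0.2852 2.2666] 129.87 13.029681205749512 1719
```

View pics/w2o.png

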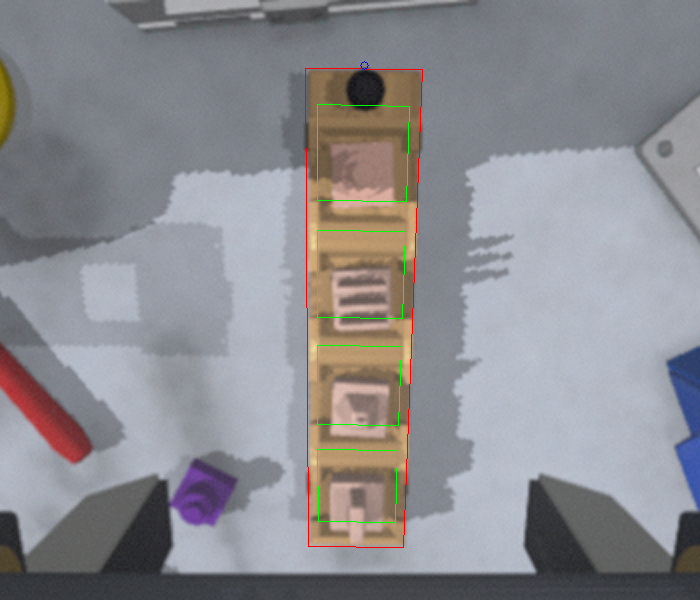

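```bash
cat >> h.py <<'E'
def strip(c,im,p,z,x=(-.035,.035),y=(-.15,.16),mm=.5e-3):
    """rectified view, rows: +y at top; columns: x"""
    xs=np.arange(x[0],x[1],mm); ys=np.arange(y[1],y[0],-mm); X,Y=np.meshgrid(xs,ys)
    q=proj(c,rackpts(*p,np.c_[X.ravel(),Y.ravel(),np.full(X.size,z)])).astype(np.float32).reshape(*X.shape,2)
    return cv2.remap(im,q[...,0],q[...,1],cv2.INTER_LINEAR)
E
python3 - <<'E'
from h import *
import pickle
s,c,im=pickle.load(open("w2.pkl","rb"))
p=[.4539,-.2361,-.4002]
k=im[30:62,310:360].max(2)<45; r=np.argwhere(k); cen=r.mean(0)[::-1]+[310,30]; print("knob",cen,len(r),r.min(0),r.max(0))
for z in(.028,.036,.044):
    g=ground(c,[cen],z)[0]; d=g[:2]-p[:2]; a=p[2]; print(z,np.round([np.cos(a)*d[0]+np.sin(a)*d[1],-np.sin(a)*d[0]+np.cos(a)*d[1]],4))
print("cam",np.array(c["T"])[:3,3])
out=[]
for z in(.022,.028,.036):
    o=strip(c,im,p,z)[...,::-1].copy()
    for i in range(0,620,20): cv2.line(o,(0,i),(4 if i%100 else 12,i),(0,0,255),1)
    out.append(o)
cv2.imwrite("pics/st.png",cv2.resize(np.hstack(out)[:,:],None,fx=1.3,fy=.95,interpolation=cv2.INTER_AREA))
E
```

```text
knob [332.22932331  44.5075188 ] 266 [ 5 14] [24 31]
0.028 [0.0004 0.12  ]
0.036 [0.0003 0.1189]
0.044 [1.000e-04 1.179e-01]
cam [ 0.47637931 -0.1652463   0.38366638]
```

View pics/st.png

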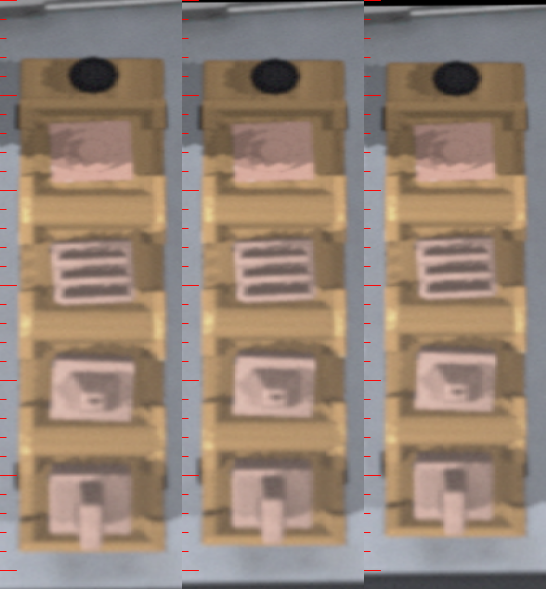

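The knob's position shows that the body runs from about -120 to +138 mm about the row centre. That puts the rack origin near (0.4504,-0.2444) with yaw -22.9°. I'll compare the camera calibration with the visible fingertips and compute the moves.

```bash
cat >> h.py <<'E'
RACK=(.4504,-.2444,np.radians(-22.93))
def tool(s):
    Rm=R.from_rotvec(s["ee_rot"]).as_matrix(); return s["position"],Rm
def move(s,target,yaw):
    """tool-axes shift and turn to bring the TCP to target, pointing down, tool x at yaw"""
    p,Rm=tool(s); x=np.array([np.cos(yaw),np.sin(yaw),0]); z=np.array([0,0,-1.]); G=np.c_[x,np.cross(z,x),z]
    return np.round(Rm.T@(np.array(target)-p),4),np.round(R.from_matrix(Rm.T@G).as_rotvec(),4)
E
python3 - <<'E'
from h import *
import pickle
s,c,im=pickle.load(open("w2.pkl","rb")); p,Rm=tool(s)
for y in(-.046,.046): print(proj(c,[p+Rm@np.array([x,y,0]) for x in(-.0095,.0095)]).round(1).tolist())
s=observe()
for i,y in enumerate((.09,.03,-.03,-.09)):
    t=rackpts(*RACK,[(0,y,.10)])[0]; print(i+1,t.round(4),*move(s,t,RACK[2]+np.pi/2))
cv2.imwrite("pics/fing.png",cv2.resize(im[200:340,180:480,::-1],None,fx=2.6,fy=2.6,interpolation=cv2.INTER_CUBIC))
E
```

```text
[[237.3, 274.7], [234.4, 241.4]]
[[413.3, 274.6], [416.2, 241.3]]
1 [ 0.4855 -0.1615  0.1   ] [0.087  0.0063 0.1268] [0.0001 0.0002 0.0114]
2 [ 0.4621 -0.2168  0.1   ] [0.027  0.0056 0.1268] [0.0001 0.0002 0.0114]
3 [ 0.4387 -0.272   0.1   ] [-0.033   0.0049  0.1268] [0.0001 0.0002 0.0114]
4 [ 0.4153 -0.3273  0.1   ] [-0.093   0.0042  0.1268] [0.0001 0.0002 0.0114]
```

View pics/fing.png

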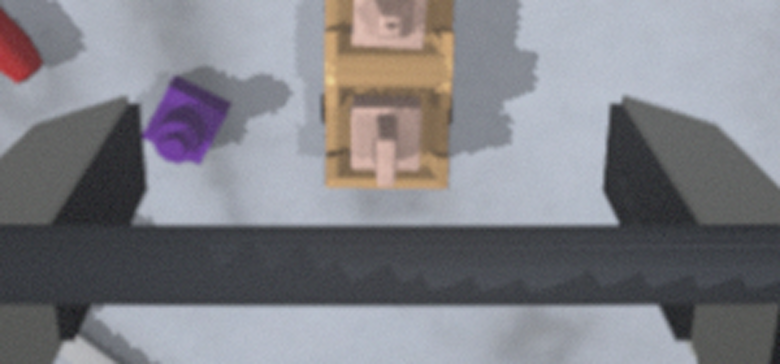

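Call:
jog_arm(
  motion=[
    [[0.04,0.006,0,0,0,0.011,-0.5],[0.08,0.006,0.03,0,0,0.011,-0.5],[0.087,0.006,0.06,0,0,0.011,-0.5],[0.087,0.006,0.1,0,0,0.011,-0.5],[0.087,0.006,0.135,0,0,0.011,-0.5],[0.087,0.006,0.165,0,0,0.011,-0.5],[0.087,0.006,0.18,0,0,0.011,-0.5],[0.087,0.006,0.18,0,0,0.011,-0.5]],
  ],
)

```text
clock: 3.43
position: [0.483, -0.1604, 0.0435]
ee_rot: [-2.614, -1.735, 0.006]
force: [-1.1, 0.2, -0.1]
width: 0.756
gripper_force: 0.0
```

Run:
```python
from h import *
import pickle
s=observe(); im=get_image("wrist"); c=camera_params("wrist"); pickle.dump((s,c,im),open("w3.pkl","wb"))
t=rackpts(*RACK,[(0,.09,.024)])[0]; print(s["position"],s["width"],*move(s,t,RACK[2]+np.pi/2))
o=im[...,::-1].copy()
q=proj(c,rackpts(*RACK,[(sx*.028,.09+sy*.012,.022) for sx in(-1,1) for sy in(-1,1)])); print(q.round(1).tolist())
for k in q: cv2.circle(o,tuple(np.int32(np.round(k))),1,(0,255,0),-1)
cv2.imwrite("pics/w3.png",cv2.resize(o[100:400,120:520],None,fx=2,fy=2,interpolation=cv2.INTER_CUBIC))
```

```text
[ 0.4830166  -0.16044207  0.04350359] 0.7555212714096894 [-0.      0.0028  0.0195] [-0.0059  0.0007  0.0014]
[[280.1, 259.2], [278.5, 221.2], [374.8, 259.5], [376.8, 221.5]]
```

View pics/w3.png

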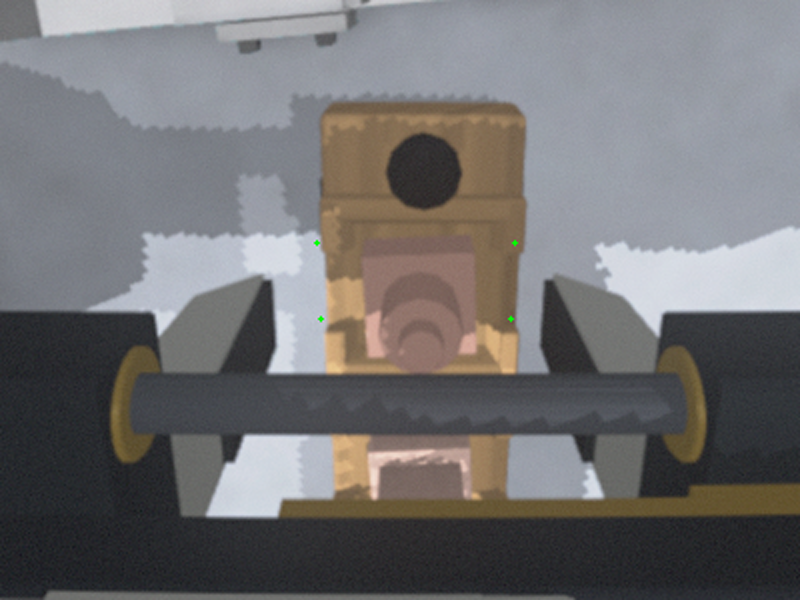

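Run:
```python
from h import *
import pickle
s,c,im=pickle.load(open("w3.pkl","rb")); p,Rm=tool(s)
w=s["width"]*.046
A=proj(c,[p+Rm@np.array([x,y,0]) for y in(-w,w) for x in(.0095,-.0095)])
B=proj(c,rackpts(*RACK,[(sx*.028,.09+sy*.012,.028) for sx in(-1,1) for sy in(1,-1)]))
C=proj(c,rackpts(*RACK,[(0,.128,.044),(-.028,.138,.028),(.028,.138,.028)]))
E=proj(c,rackpts(*RACK,[(sx*.015,.09+sy*.015,.036) for sx in(-1,1) for sy in(1,-1)]))
for n in"ABCE": print(n,((eval(n)-[120,100])*2).round(0).tolist())
o=cv2.resize(im[200:300,240:420,::-1],None,fx=4.4,fy=4.4,interpolation=cv2.INTER_CUBIC)
for k,col in((A,(0,255,255)),(B,(0,255,0)),(E,(255,0,0))):
    for q in k: cv2.drawMarker(o,tuple(np.int32((q-[240,200])*4.4)),col,cv2.MARKER_CROSS,8,1)
cv2.imwrite("pics/w3z.png",o)
```

```text
A [[269.0, 282.0], [274.0, 348.0], [541.0, 282.0], [537.0, 348.0]]
B [[314.0, 250.0], [317.0, 328.0], [517.0, 251.0], [513.0, 329.0]]
C [[416.0, 175.0], [309.0, 122.0], [524.0, 122.0]]
E [[359.0, 251.0], [361.0, 352.0], [473.0, 251.0], [469.0, 352.0]]
```

View pics/w3z.png

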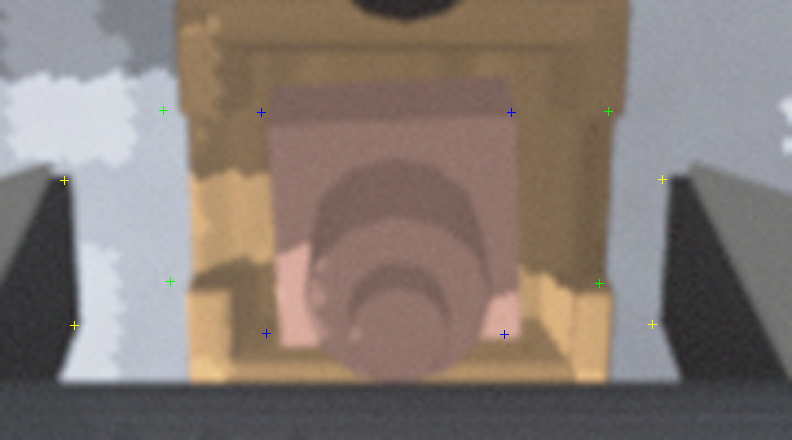

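Call:
jog_arm(
  motion=[
    [[-0.001,0.004,0.006,-0.005,0,0,-0.5],[-0.001,0.004,0.012,-0.005,0,0,-0.5],[-0.001,0.004,0.017,-0.005,0,0,-0.5],[-0.001,0.004,0.017,-0.005,0,0,-0.5],[-0.001,0.004,0.017,-0.005,0,0,-0.5]],
  ],
)

```text
clock: 3.9
position: [0.4887, -0.1635, 0.0299]
ee_rot: [2.614, 1.735, 0.004]
force: [0.9, -0.4, -0.2]
width: 0.748
gripper_force: 0.0
```

Run:
```python
from h import *
s=observe(); print(s["position"],s["force"],*move(s,rackpts(*RACK,[(.001,.09-.0012,.0245)])[0],RACK[2]+np.pi/2))
```

```text
[ 0.48874525 -0.16350609  0.02992754] [ 0.86236554 -0.36211546 -0.18051043] [-0.0006 -0.0028  0.0054] [0.0052 0.0001 0.001 ]
```

Call:
jog_arm(
  motion=[
    [[-0.0005,-0.003,0.003,0.005,0,0,-0.5],[-0.0005,-0.003,0.0055,0.005,0,0,-0.5],[-0.0005,-0.003,0.0055,0.005,0,0,-0.5],[-0.0005,-0.003,0.0055,0.005,0,0,0.6],[-0.0005,-0.003,0.0055,0.005,0,0,1],[-0.0005,-0.003,0.0055,0.005,0,0,1],[-0.0005,-0.003,0.0055,0.005,0,0,1],[-0.0005,-0.003,0.0055,0.005,0,0,1]],
  ],
  force=30,
)

```text
clock: 4.57
position: [0.4859, -0.1628, 0.0243]
ee_rot: [2.618, 1.737, 0.0]
force: [0.7, 0.4, 0.2]
width: 0.435
gripper_force: 0.0
```

Call:
jog_arm(
  motion=[
    [[0,0,0,0,0,0,1],[0,0,0,0,0,0,1],[0,0,0,0,0,0,1],[0,0,0,0,0,0,1],[0,0,0,0,0,0,1],[0,0,0,0,0,0,1]],
  ],
  force=30,
)

```text
clock: 5.07
position: [0.4858, -0.1627, 0.0242]
ee_rot: [2.618, 1.737, 0.0]
force: [-0.1, -0.3, -0.4]
width: 0.323
gripper_force: 29.7
```

Gripped at 29.7 mm opening with 30 N. Lifting, then carrying to above the magazine's knob end for a look.

Call:
jog_arm(
  motion=[
    [[0,0,-0.02,0,0,0,1],[0,0,-0.055,0,0,0,1],[0,0,-0.095,0,0,0,1],[0,0,-0.135,0,0,0,1],[0.015,-0.01,-0.165,0,0,0.06,1],[0.045,-0.03,-0.18,0,0,0.15,1],[0.075,-0.05,-0.195,0,0,0.25,1],[0.105,-0.07,-0.21,0,0,0.35,1],[0.135,-0.095,-0.22,0,0,0.44,1],[0.165,-0.12,-0.226,0,0,0.4725,1]],
  ],
)

```text
clock: 5.9
position: [0.439, 0.0375, 0.2514]
ee_rot: [2.954, 1.067, 0.003]
force: [2.0, 0.8, -1.5]
width: 0.321
gripper_force: 29.7
```

Run:
```python
from h import *
s=observe(); print(s["position"],s["width"],s["gripper_force"],s["joints"].round(2),*move(s,[.387,.235,.25],np.radians(40)))
```

```text
[0.43897896 0.03752099 0.25143812] 0.3209675981151619 29.67349737882614 [ 0.2   0.15 -0.46  1.93  0.07  1.08 -1.16] [ 0.0862 -0.1851  0.0013] [ 0.0013 -0.0013 -0.0047]
```

Call:
jog_arm(
  motion=[
    [[0.015,-0.035,0,0,0,0,1],[0.032,-0.07,0,0,0,0,1],[0.048,-0.105,0,0,0,0,1],[0.065,-0.14,0,0,0,0,1],[0.08,-0.17,0,0,0,0,1],[0.086,-0.185,0,0,0,0,1],[0.086,-0.185,0,0,0,0,1],[0.086,-0.185,0,0,0,0,1]],
  ],
)

```text
clock: 6.57
position: [0.3854, 0.2334, 0.25]
ee_rot: [2.95, 1.08, -0.001]
force: [-0.7, -1.3, -0.7]
width: 0.322
gripper_force: 29.7
```

Run:
```python
from h import *
import pickle
s=observe(); im=get_image("wrist"); c=camera_params("wrist"); print(s["position"],s["ee_rot"])
cv2.imwrite("pics/w4.png",im[...,::-1]); pickle.dump((s,c,im),open("w4.pkl","wb"))
d=silhouettes("magazine","wrist")
for k in d: print(k["p"],k["pixel"],k["mask"].sum())
d=d[0]
rows,cols=np.where(d["mask"]); print(rows.min(),rows.max())
p,f=fitmask(c,d["mask"],[.449,.288,np.radians(130)]); print("wrist fit",p.round(4),np.degrees(p[2]).round(2),f)
pickle.dump((p,d["mask"]),open("mag.pkl","wb"))
o=strip(c,im,p,.028)[...,::-1].copy()
for i in range(0,620,20): cv2.line(o,(0,i),(4 if i%100 else 12,i),(0,0,255),1)
a=cv2.resize(o,None,fx=1.5,fy=.95); b=cv2.resize(im[...,::-1],(520,325))
cv2.imwrite("pics/w4c.png",np.hstack([a,np.vstack([b,np.zeros((a.shape[0]-325,520,3),np.uint8)])]))
```

```text
[0.38544748 0.23340472 0.24996461] [ 2.94995948e+00  1.07993281e+00 -9.84609262e-04]
0.67 [319.1, 95.4] 10498
0 203
wrist fit [0.4537 0.2896 2.2552] 129.22 24.882362365722656
```

View pics/w4c.png

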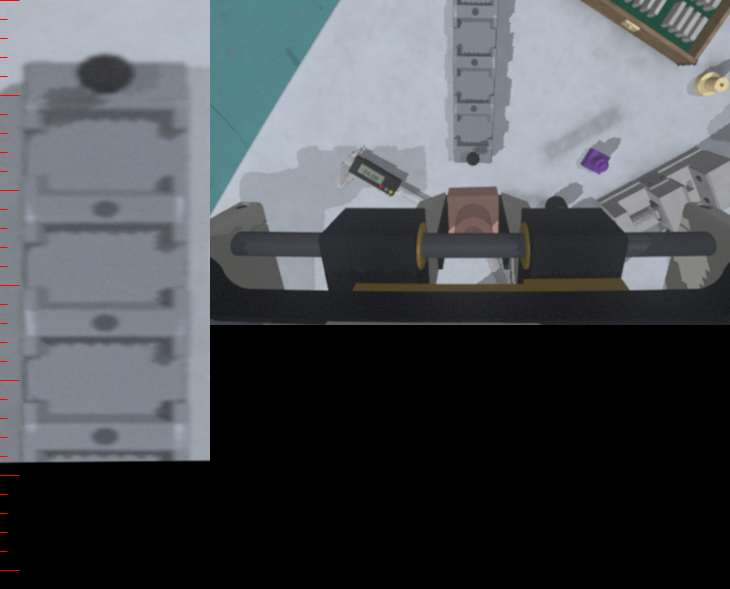

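The magazine's pockets, dividers and knob are all in view: the knob is at about (473,158) in the small picture, with pocket 1 next to it. Moving above pocket 1 for a close check.

Call:
jog_arm(
  motion=[
    [[0.007,0.001,0.03,0,0,0.016,1],[0.007,0.001,0.07,0,0,0.016,1],[0.007,0.001,0.11,0,0,0.016,1],[0.007,0.001,0.15,0,0,0.016,1],[0.007,0.001,0.18,0,0,0.016,1],[0.007,0.001,0.2,0,0,0.016,1],[0.007,0.001,0.2,0,0,0.016,1],[0.007,0.001,0.2,0,0,0.016,1],[0.007,0.001,0.2,0,0,0.016,1]],
  ],
)

```text
clock: 7.42
position: [0.3931, 0.2365, 0.0514]
ee_rot: [-2.961, -1.051, -0.002]
force: [1.0, 0.7, -1.4]
width: 0.327
gripper_force: 29.7
```

```bash
cat >> h.py <<'E'
RACK=(.4504+.00045,-.2444-.0015,np.radians(-22.93))
MAG=(.4608,.2940,np.radians(129.22))
E
python3 - <<'E'
from h import *
import pickle
s=observe(); im=get_image("wrist"); c=camera_params("wrist"); pickle.dump((s,c,im),open("w5.pkl","wb")); p,Rm=tool(s)
print(s["position"],*move(s,rackpts(*MAG,[(0,.09,.0255)])[0],MAG[2]-np.pi/2))
w=s["width"]*.046
A=proj(c,[p+Rm@np.array([x,y,0]) for y in(-w,w) for x in(.0095,-.0095)])
B=proj(c,rackpts(*MAG,[(sx*.028,.09+sy*.012,.028) for sx in(-1,1) for sy in(1,-1)]))
D=proj(c,rackpts(*MAG,[(0,.06,.028),(0,0,.028),(0,-.06,.028)]))
o=cv2.resize(im[100:350,220:440,::-1],None,fx=2.4,fy=2.4,interpolation=cv2.INTER_CUBIC)
for k,col in((A,(0,255,255)),(B,(0,255,0)),(D,(0,0,255))):
    for q in k: cv2.drawMarker(o,tuple(np.int32((q-[220,100])*2.4)),col,cv2.MARKER_CROSS,8,1)
cv2.imwrite("pics/w5.png",o)
E
```

```text
[0.39309325 0.23647579 0.05135629] [-0.0012 -0.0018  0.0259] [ 0.0005 -0.0013 -0.0025]
```

View pics/w5.png

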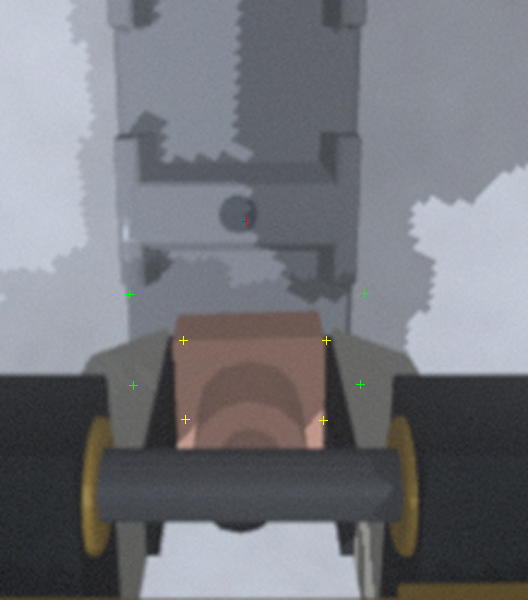

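The dot is about 3 px up and left of its prediction and the fingers about 1 px, so the true pocket is 1.5 mm further along +x and 0.8 mm towards −y of the tool. I'll correct that and lower.

Call:
jog_arm(
  motion=[
    [[0.0003,-0.0026,0.004,0,0,0,1],[0.0003,-0.0026,0.012,0,0,0,1],[0.0003,-0.0026,0.019,0,0,0,1],[0.0003,-0.0026,0.024,0,0,0,1],[0.0003,-0.0026,0.0245,0,0,0,1],[0.0003,-0.0026,0.0245,0,0,0,1]],
  ],
)

```text
clock: 7.97
position: [0.3903, 0.2386, 0.0252]
ee_rot: [2.96, 1.053, -0.002]
force: [0.6, 0.4, -1.0]
width: 0.323
gripper_force: 29.7
```

```bash
sed -i 's/^MAG=.*/MAG=(.4611,.2956,np.radians(129.22))/' h.py
python3 - <<'E'
from h import *
s=observe();print(s["force"],*move(s,rackpts(*MAG,[(0,.09,.0255)])[0],MAG[2]-np.pi/2))
E
```

```text
[ 0.58134707  0.41844533 -1.03704268] [ 0.0009  0.0006 -0.0003] [-0.0001  0.0013 -0.001 ]
```

Call:
jog_arm(
  motion=[
    [[0,0,0,0,0,0,0],[0,0,0,0,0,0,0],[0,0,0,0,0,0,0],[0,0,0,0,0,0,0],[0,0,0,0,0,0,0],[0,0,-0.01,0,0,0,0],[0,0,-0.03,0,0,0,0],[0,0,-0.065,0,0,0,0],[0,0,-0.1,0,0,0,-0.5],[0,0,-0.12,0,0,0,-0.5]],
  ],
)

```text
clock: 8.8
position: [0.391, 0.2398, 0.1495]
ee_rot: [-2.959, -1.053, -0.004]
force: [1.1, 0.5, -0.6]
width: 0.6
gripper_force: 0.0
```

Run:
```python
from h import *
s=observe();c=camera_params("wrist");im=get_image("wrist")
print(s["position"])
cv2.imwrite("pics/w6.png",cv2.resize(im[60:380,160:480,::-1],None,fx=1.5,fy=1.5))
print(*move(s,rackpts(*RACK,[(0,.03,.10)])[0],RACK[2]+np.pi/2))
```

```text
[0.39104533 0.23984131 0.14951431]
[-0.2342  0.4002  0.0488] [ 0.0007 -0.003  -0.4865]
```

View pics/w6.png

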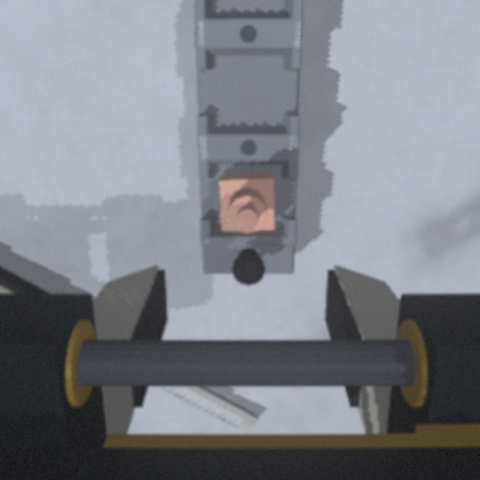

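Electrode 4 (boss) sits square in pocket 1 next to the knob. Going for pocket 2 (fins).

Call:
jog_arm(
  motion=[
    [[-0.01,0.018,-0.03,0,0,-0.05,-0.5],[-0.03,0.05,-0.05,0,0,-0.12,-0.5],[-0.05,0.085,-0.05,0,0,-0.2,-0.5],[-0.07,0.12,-0.05,0,0,-0.28,-0.5],[-0.09,0.155,-0.05,0,0,-0.36,-0.5],[-0.11,0.19,-0.05,0,0,-0.44,-0.5],[-0.13,0.225,-0.05,0,0,-0.4865,-0.5],[-0.15,0.26,-0.05,0,0,-0.4865,-0.5],[-0.17,0.295,-0.05,0,0,-0.4865,-0.5],[-0.19,0.33,-0.05,0,0,-0.4865,-0.5]],
  ],
)

```text
clock: 9.68
position: [0.4513, -0.139, 0.1964]
ee_rot: [2.619, 1.734, 0.0]
force: [0.5, 0.2, -0.6]
width: 0.748
gripper_force: 0.0
```

Run:
```python
from h import *
s=observe(); print(s["position"],*move(s,rackpts(*RACK,[(0,.03,.10)])[0],RACK[2]+np.pi/2))
```

```text
[ 0.45129746 -0.13903555  0.19637436] [-0.0686  0.0412  0.0964] [ 0.0006  0.     -0.0007]
```

Call:
jog_arm(
  motion=[
    [[-0.03,0.02,0,0,0,0,-0.5],[-0.06,0.036,0.015,0,0,0,-0.5],[-0.0686,0.041,0.05,0,0,0,-0.5],[-0.0686,0.041,0.09,0,0,0,-0.5],[-0.0686,0.041,0.125,0,0,0,-0.5],[-0.0686,0.041,0.15,0,0,0,-0.5],[-0.0686,0.041,0.152,0,0,0,-0.5],[-0.0686,0.041,0.152,0,0,0,-0.5],[-0.0686,0.041,0.152,0,0,0,-0.5],[-0.0686,0.041,0.152,0,0,0,-0.5]],
  ],
)

```text
clock: 10.52
position: [0.4641, -0.2166, 0.0457]
ee_rot: [2.617, 1.733, 0.003]
force: [0.3, -0.2, 0.1]
width: 0.751
gripper_force: 0.0
```

```bash
cat >> h.py <<'E'
def bright(im): pass
E
python3 - <<'E'
from h import *
import pickle
s=observe(); im=get_image("wrist"); c=camera_params("wrist"); pickle.dump((s,c,im),open("w7.pkl","wb")); p,Rm=tool(s)
print(s["position"],*move(s,rackpts(*RACK,[(0,.03,.0243)])[0],RACK[2]+np.pi/2))
w=s["width"]*.046
A=proj(c,[p+Rm@np.array([x,y,0]) for y in(-w,w) for x in(.0095,-.0095)])
B=proj(c,rackpts(*RACK,[(sx*.028,.03+sy*.012,.028) for sx in(-1,1) for sy in(1,-1)]))
E=proj(c,rackpts(*RACK,[(sx*.015,.03+sy*.015,.036) for sx in(-1,1) for sy in(1,-1)]))
o=cv2.resize(im[200:300,240:420,::-1],None,fx=4.4,fy=4.4,interpolation=cv2.INTER_CUBIC)
for k,col in((A,(0,255,255)),(B,(0,255,0)),(E,(255,0,0))):
    for q in k: cv2.drawMarker(o,tuple(np.int32((q-[240,200])*4.4)),col,cv2.MARKER_CROSS,8,1)
cv2.imwrite("pics/w7z.png",o)
E
```

```text
[ 0.46405025 -0.21658593  0.0457426 ] [-0.0021 -0.0008  0.0214] [ 0.0033 -0.     -0.0007]
```

View pics/w7z.png

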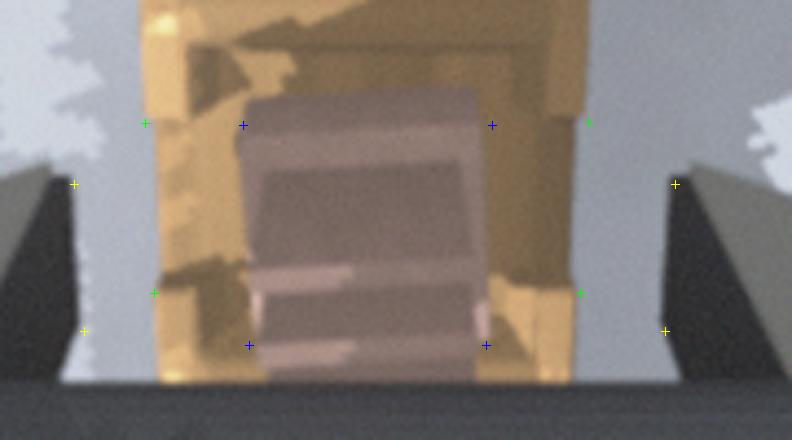

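In the close view, the fin electrode is between the fingers. The window edges at about rows 120 and 288 match the prediction to within 0.5 mm. Lowering and gripping.

Call:
jog_arm(
  motion=[
    [[-0.0023,-0.0003,0.006,0,0,0,-0.5],[-0.0023,-0.0003,0.013,0,0,0,-0.5],[-0.0023,-0.0003,0.019,0,0,0,-0.5],[-0.0023,-0.0003,0.0212,0,0,0,-0.3],[-0.0023,-0.0003,0.0212,0,0,0,0],[-0.0023,-0.0003,0.0212,0,0,0,1],[-0.0023,-0.0003,0.0212,0,0,0,1],[-0.0023,-0.0003,0.0212,0,0,0,1],[-0.0023,-0.0003,0.0212,0,0,0,1],[-0.0023,-0.0003,0.0212,0,0,0,1]],
  ],
  force=30,
)

```text
clock: 11.4
position: [0.4614, -0.2182, 0.0226]
ee_rot: [2.619, 1.734, -0.0]
force: [1.0, 0.1, -0.0]
width: 0.325
gripper_force: 29.7
```

Call:
jog_arm(
  motion=[
    [[0,0,0,0,0,0,1],[0,0,0,0,0,0,1],[0,0,0,0,0,0,1],[0,0,0,0,0,0,1],[0,0,0,0,0,0,1]],
  ],
  force=30,
)

```text
clock: 11.82
position: [0.4614, -0.2182, 0.0226]
ee_rot: [2.619, 1.734, -0.0]
force: [-0.4, -0.0, 2.8]
width: 0.325
gripper_force: 29.7
```

Run:
```python
from h import *
s=observe(); print(s["position"],s["force"],s["ee_rot"],*move(s,rackpts(*MAG,[(0,.03,.20)])[0],MAG[2]-np.pi/2))
```

```text
[ 0.46144277 -0.21823721  0.02259074] [-0.37614703 -0.03769327  2.822788  ] [ 2.61932868e+00  1.73439849e+00 -4.38841980e-05] [ 0.4464 -0.2149 -0.1775] [1.000e-04 1.000e-04 4.852e-01]
```

Call:
jog_arm(
  motion=[
    [[0,0,-0.02,0,0,0,1],[0,0,-0.055,0,0,0,1],[0,0,-0.095,0,0,0,1],[0,0,-0.135,0,0,0,1],[0.015,-0.007,-0.165,0,0,0.06,1],[0.045,-0.022,-0.1775,0,0,0.15,1],[0.08,-0.038,-0.1775,0,0,0.25,1],[0.115,-0.055,-0.1775,0,0,0.35,1],[0.15,-0.072,-0.1775,0,0,0.44,1],[0.185,-0.089,-0.1775,0,0,0.485,1]],
  ],
)

```text
clock: 12.65
position: [0.4509, -0.0116, 0.2]
ee_rot: [2.962, 1.046, -0.0]
force: [1.4, -0.4, -1.7]
width: 0.322
gripper_force: 29.7
```

Run:
```python
from h import *
s=observe(); print(s["position"],s["width"],*move(s,rackpts(*MAG,[(0,.03,.20)])[0],MAG[2]-np.pi/2))
```

```text
[ 0.45093989 -0.01162772  0.20002623] 0.32195477729729644 [ 1.709e-01 -2.325e-01 -1.000e-04] [ 0.0003  0.0002 -0.0055]
```

Call:
jog_arm(
  motion=[
    [[0.02,-0.028,0,0,0,-0.0055,1],[0.042,-0.058,0,0,0,-0.0055,1],[0.065,-0.089,0,0,0,-0.0055,1],[0.088,-0.12,0,0,0,-0.0055,1],[0.111,-0.151,0,0,0,-0.0055,1],[0.134,-0.182,0,0,0,-0.0055,1],[0.155,-0.211,0,0,0,-0.0055,1],[0.168,-0.229,0,0,0,-0.0055,1],[0.171,-0.2325,0.02,0,0,-0.0055,1],[0.171,-0.2325,0.05,0,0,-0.0055,1]],
  ],
)

```text
clock: 13.48
position: [0.4377, 0.2793, 0.1515]
ee_rot: [-2.952, -1.067, -0.008]
force: [0.5, 0.4, -2.5]
width: 0.32
gripper_force: 29.7
```

Call:
jog_arm(
  motion=[
    [[0,0,0.03,0,0,0,1],[0,0,0.065,0,0,0,1],[0,0,0.09,0,0,0,1],[0,0,0.1,0,0,0,1],[0,0,0.1,0,0,0,1],[0,0,0.1,0,0,0,1],[0,0,0.1,0,0,0,1]],
  ],
)

```text
clock: 14.07
position: [0.438, 0.2759, 0.0515]
ee_rot: [-2.956, -1.062, -0.004]
force: [0.2, 0.2, -1.5]
width: 0.321
gripper_force: 29.7
```

Run:
```python
from h import *
s=observe(); print(s["position"],s["force"],*move(s,rackpts(*MAG,[(0,.03,.0235)])[0],MAG[2]-np.pi/2))
```

```text
[0.43799242 0.2759015  0.05151879] [ 0.22866698  0.1874032  -1.51660378] [ 0.0003 -0.0007  0.028 ] [ 0.0001 -0.0023  0.0056]
```

Call:
jog_arm(
  motion=[
    [[0,-0.0007,0.008,0,-0.002,0.0056,1],[0,-0.0007,0.016,0,-0.002,0.0056,1],[0,-0.0007,0.022,0,-0.002,0.0056,1],[0,-0.0007,0.026,0,-0.002,0.0056,1],[0,-0.0007,0.0275,0,-0.002,0.0056,1],[0,-0.0007,0.0275,0,-0.002,0.0056,1],[0,-0.0007,0.0275,0,-0.002,0.0056,1]],
  ],
)

```text
clock: 14.65
position: [0.4368, 0.2757, 0.0226]
ee_rot: [2.959, 1.054, -0.002]
force: [0.8, -0.3, 2.7]
width: 0.325
gripper_force: 29.8
```

Seated, with light floor contact (2.7 N up). Releasing and lifting.

Call:
jog_arm(
  motion=[
    [[0,0,0,0,0,0,0],[0,0,0,0,0,0,0],[0,0,0,0,0,0,0],[0,0,0,0,0,0,0],[0,0,0,0,0,0,0],[0,0,-0.01,0,0,0,0],[0,0,-0.03,0,0,0,0],[0,0,-0.07,0,0,0,0],[0,0,-0.11,0,0,0,-0.5],[0,0,-0.15,0,0,0,-0.5]],
  ],
)

```text
clock: 15.48
position: [0.4359, 0.2753, 0.1746]
ee_rot: [2.958, 1.055, -0.006]
force: [0.5, 0.2, 0.6]
width: 0.601
gripper_force: 0.0
```

Run:
```python
from h import *
s=observe(); print(s["position"],*move(s,rackpts(*RACK,[(.0003,-.0303,.19)])[0],RACK[2]+np.pi/2))
im=get_image("wrist"); cv2.imwrite("pics/w8.png",im[...,::-1])
```

```text
[0.43589965 0.27531092 0.17458823] [-0.345   0.4274 -0.0143] [-0.0013  0.0035 -0.4854]
```

Call:
jog_arm(
  motion=[
    [[-0.012,0.015,-0.0143,0,0,-0.05,-0.5],[-0.035,0.043,-0.0143,0,0,-0.12,-0.5],[-0.06,0.074,-0.0143,0,0,-0.2,-0.5],[-0.085,0.105,-0.0143,0,0,-0.28,-0.5],[-0.11,0.136,-0.0143,0,0,-0.36,-0.5],[-0.135,0.167,-0.0143,0,0,-0.44,-0.5],[-0.16,0.198,-0.0143,0,0,-0.4854,-0.5],[-0.185,0.229,-0.0143,0,0,-0.4854,-0.5],[-0.21,0.26,-0.0143,0,0,-0.4854,-0.5],[-0.235,0.291,-0.0143,0,0,-0.4854,-0.5]],
  ],
)

```text
clock: 16.37
position: [0.438, -0.1002, 0.188]
ee_rot: [2.619, 1.734, -0.004]
force: [2.0, 1.1, 0.2]
width: 0.75
gripper_force: 0.0
```

Run:
```python
from h import *
s=observe(); print(s["position"],*move(s,rackpts(*RACK,[(.0003,-.0303,.045)])[0],RACK[2]+np.pi/2))
```

```text
[ 0.43798899 -0.10018137  0.18798134] [-0.1591  0.0691  0.1433] [-0.0008  0.0022 -0.0006]
```

Call:
jog_arm(
  motion=[
    [[-0.035,0.015,0,0,0,0,-0.5],[-0.07,0.03,0,0,0,0,-0.5],[-0.105,0.046,0,0,0,0,-0.5],[-0.14,0.061,0,0,0,0,-0.5],[-0.157,0.068,0.02,0,0,0,-0.5],[-0.159,0.069,0.055,0,0,0,-0.5],[-0.159,0.069,0.095,0,0,0,-0.5],[-0.159,0.069,0.13,0,0,0,-0.5],[-0.159,0.069,0.143,0,0,0,-0.5],[-0.159,0.069,0.143,0,0,0,-0.5]],
  ],
)

```text
clock: 17.2
position: [0.4375, -0.2706, 0.0417]
ee_rot: [-2.614, -1.732, 0.008]
force: [-0.4, 1.1, 0.6]
width: 0.751
gripper_force: 0.0
```

Call:
jog_arm(
  motion=[
    [[0,0,0,0,0,0,-0.5],[0,0,0,0,0,0,-0.5]],
  ],
)

```text
clock: 17.37
position: [0.4411, -0.272, 0.046]
ee_rot: [2.618, 1.734, -0.002]
force: [0.4, -0.1, 1.1]
width: 0.751
gripper_force: 0.0
```

Run:
```python
from h import *
s=observe(); print(s["position"],*move(s,rackpts(*RACK,[(.0003,-.0303,.0238)])[0],RACK[2]+np.pi/2))
```

```text
[ 0.44105613 -0.27199606  0.0459826 ] [-0.0024 -0.0009  0.0222] [ 0.0009  0.0019 -0.0005]
```

Call:
jog_arm(
  motion=[
    [[-0.0024,-0.0009,0.006,0,0.002,0,-0.5],[-0.0024,-0.0009,0.013,0,0.002,0,-0.5],[-0.0024,-0.0009,0.019,0,0.002,0,-0.5],[-0.0024,-0.0009,0.0218,0,0.002,0,-0.3],[-0.0024,-0.0009,0.0218,0,0.002,0,0],[-0.0024,-0.0009,0.0218,0,0.002,0,1],[-0.0024,-0.0009,0.0218,0,0.002,0,1],[-0.0024,-0.0009,0.0218,0,0.002,0,1],[-0.0024,-0.0009,0.0218,0,0.002,0,1],[-0.0024,-0.0009,0.0218,0,0.002,0,1]],
  ],
  force=30,
)

```text
clock: 18.2
position: [0.4385, -0.2736, 0.0229]
ee_rot: [-2.619, -1.735, 0.0]
force: [-0.1, 0.6, 0.6]
width: 0.327
gripper_force: 29.8
```

Call:
jog_arm(
  motion=[
    [[0,0,0,0,0,0,1],[0,0,0,0,0,0,1],[0,0,0,0,0,0,1],[0,0,0,0,0,0,1]],
  ],
  force=30,
)

```text
clock: 18.53
position: [0.4386, -0.2736, 0.0229]
ee_rot: [-2.619, -1.735, 0.0]
force: [-0.1, 0.5, 3.6]
width: 0.325
gripper_force: 29.8
```

Run:
```python
from h import *
s=observe(); print(s["position"],s["force"],s["ee_rot"],*move(s,rackpts(*MAG,[(0,-.03,.20)])[0],MAG[2]-np.pi/2))
```

```text
[ 0.43855125 -0.27360458  0.02286905] [-0.10462857  0.53945307  3.5885281 ] [-2.61858788e+00 -1.73459975e+00  2.98002031e-04] [ 0.5595 -0.1874 -0.1769] [-0.0006 -0.      0.4856]
```

Call:
jog_arm(
  motion=[
    [[0,0,-0.02,0,0,0,1],[0,0,-0.055,0,0,0,1],[0,0,-0.095,0,0,0,1],[0,0,-0.135,0,0,0,1],[0.015,-0.005,-0.165,0,0,0.06,1],[0.045,-0.015,-0.177,0,0,0.15,1],[0.08,-0.027,-0.177,0,0,0.25,1],[0.117,-0.039,-0.177,0,0,0.35,1],[0.154,-0.0515,-0.177,0,0,0.44,1],[0.191,-0.064,-0.177,0,0,0.4856,1]],
  ],
)

```text
clock: 19.37
position: [0.4536, -0.0713, 0.1998]
ee_rot: [-2.962, -1.045, 0.001]
force: [1.4, 0.4, -1.7]
width: 0.328
gripper_force: 29.8
```

Run:
```python
from h import *
s=observe(); print(s["position"],s["width"],*move(s,rackpts(*MAG,[(0,-.03,.20)])[0],MAG[2]-np.pi/2))
```

```text
[ 0.45356119 -0.07132988  0.19982458] 0.32821175321857626 [ 2.662e-01 -2.811e-01 -1.000e-04] [-0.0007  0.0005 -0.006 ]
```

Call:
jog_arm(
  motion=[
    [[0.026,-0.028,0,0,0,-0.005,1],[0.053,-0.056,0,0,0,-0.005,1],[0.08,-0.084,0,0,0,-0.005,1],[0.107,-0.113,0,0,0,-0.005,1],[0.134,-0.1415,0,0,0,-0.005,1],[0.161,-0.17,0,0,0,-0.005,1],[0.188,-0.1985,0,0,0,-0.005,1],[0.215,-0.227,0,0,0,-0.005,1],[0.242,-0.2555,0,0,0,-0.005,1],[0.2662,-0.281,0,0,0,-0.005,1]],
  ],
)

```text
clock: 20.2
position: [0.4821, 0.3155, 0.1996]
ee_rot: [-2.956, -1.062, 0.002]
force: [0.1, 0.5, -0.9]
width: 0.322
gripper_force: 29.8
```

Call:
jog_arm(
  motion=[
    [[0,0,0.015,0,0,0,1],[0,0,0.05,0,0,0,1],[0,0,0.09,0,0,0,1],[0,0,0.125,0,0,0,1],[0,0,0.145,0,0,0,1],[0,0,0.15,0,0,0,1],[0,0,0.15,0,0,0,1],[0,0,0.15,0,0,0,1],[0,0,0.15,0,0,0,1]],
  ],
)

```text
clock: 20.95
position: [0.4836, 0.3141, 0.0517]
ee_rot: [-2.955, -1.061, -0.003]
force: [0.7, 0.3, -0.3]
width: 0.325
gripper_force: 29.8
```

Run:
```python
from h import *
s=observe(); print(s["position"],s["force"],*move(s,rackpts(*MAG,[(0,-.03,.0235)])[0],MAG[2]-np.pi/2))
```

```text
[0.48355989 0.31411889 0.0517414 ] [ 0.74748449  0.30666595 -0.34896478] [0.0008 0.0002 0.0282] [-0.0008 -0.0025  0.0047]
```

Call:
jog_arm(
  motion=[
    [[0.0008,0.0002,0.008,0,-0.002,0.005,1],[0.0008,0.0002,0.016,0,-0.002,0.005,1],[0.0008,0.0002,0.022,0,-0.002,0.005,1],[0.0008,0.0002,0.026,0,-0.002,0.005,1],[0.0008,0.0002,0.0275,0,-0.002,0.005,1],[0.0008,0.0002,0.0275,0,-0.002,0.005,1],[0.0008,0.0002,0.0275,0,-0.002,0.005,1]],
  ],
)

```text
clock: 21.53
position: [0.4832, 0.3133, 0.0228]
ee_rot: [2.959, 1.054, -0.004]
force: [-1.7, -2.5, 7.7]
width: 0.322
gripper_force: 30.6
```

Call:
jog_arm(
  motion=[
    [[0,0,0,0,0,0,0],[0,0,0,0,0,0,0],[0,0,0,0,0,0,0],[0,0,0,0,0,0,0],[0,0,0,0,0,0,0],[0,0,-0.01,0,0,0,0],[0,0,-0.03,0,0,0,0],[0,0,-0.07,0,0,0,0],[0,0,-0.11,0,0,0,-0.5],[0,0,-0.15,0,0,0,-0.5]],
  ],
)

```text
clock: 22.37
position: [0.4829, 0.3133, 0.1745]
ee_rot: [-2.959, -1.055, 0.006]
force: [1.2, -0.5, -0.3]
width: 0.6
gripper_force: 0.0
```

Run:
```python
from h import *
import pickle
s=observe(); print(s["position"],*move(s,rackpts(*RACK,[(.0003,-.0903,.19)])[0],RACK[2]+np.pi/2))
im=get_image("wrist"); cv2.imwrite("pics/w9.png",cv2.resize(im[60:330,180:480,::-1],None,fx=2,fy=2,interpolation=cv2.INTER_CUBIC))
```

```text
[0.48292075 0.31327683 0.17452263] [-0.4583  0.4552 -0.0144] [-0.0021  0.0032 -0.4858]
```

View pics/w9.png

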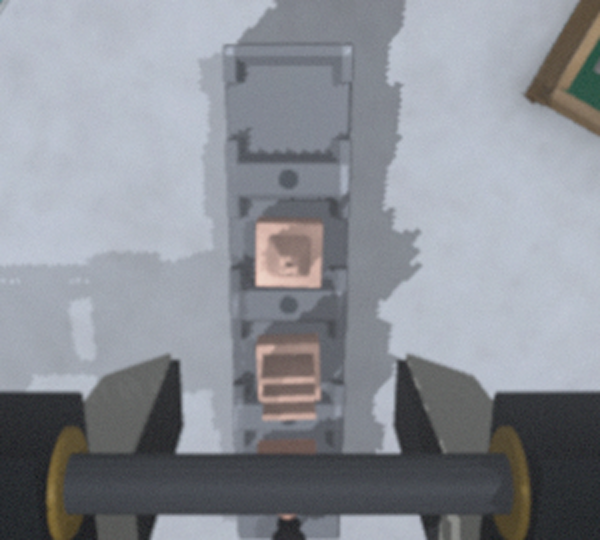

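Three electrodes sit square and upright in their pockets: boss, fins and taper, from the knob outwards. Now the last one.

Call:
jog_arm(
  motion=[
    [[-0.014,0.014,-0.0143,0,0,-0.05,-0.5],[-0.04,0.04,-0.0143,0,0,-0.12,-0.5],[-0.068,0.068,-0.0143,0,0,-0.2,-0.5],[-0.096,0.095,-0.0143,0,0,-0.28,-0.5],[-0.124,0.123,-0.0143,0,0,-0.36,-0.5],[-0.152,0.151,-0.0143,0,0,-0.44,-0.5],[-0.18,0.179,-0.0143,0,0,-0.4858,-0.5],[-0.208,0.207,-0.0143,0,0,-0.4858,-0.5],[-0.236,0.234,-0.0143,0,0,-0.4858,-0.5],[-0.264,0.262,-0.0143,0,0,-0.4858,-0.5]],
  ],
)

```text
clock: 23.25
position: [0.4439, -0.058, 0.1878]
ee_rot: [-2.619, -1.735, 0.004]
force: [1.2, 0.6, -0.6]
width: 0.749
gripper_force: 0.0
```

Run:
```python
from h import *
s=observe(); print(s["position"],*move(s,rackpts(*RACK,[(.0003,-.0903,.12)])[0],RACK[2]+np.pi/2))
```

```text
[ 0.44385856 -0.05804194  0.18779011] [-0.2604  0.0801  0.0682] [-0.0014  0.002  -0.0003]
```

Call:
jog_arm(
  motion=[
    [[-0.037,0.011,0,0,0,0,-0.5],[-0.075,0.023,0,0,0,0,-0.5],[-0.113,0.035,0,0,0,0,-0.5],[-0.151,0.0465,0,0,0,0,-0.5],[-0.189,0.058,0,0,0,0,-0.5],[-0.225,0.069,0,0,0,0,-0.5],[-0.252,0.0775,0.01,0,0,0,-0.5],[-0.2604,0.08,0.035,0,0,0,-0.5],[-0.2604,0.08,0.068,0,0,0,-0.5],[-0.2604,0.08,0.1,0,0,0,-0.5]],
  ],
)

```text
clock: 24.08
position: [0.4164, -0.3287, 0.0871]
ee_rot: [2.62, 1.731, -0.003]
force: [-0.8, 0.1, -0.4]
width: 0.746
gripper_force: 0.0
```

Call:
jog_arm(
  motion=[
    [[0,0,0.03,0,0,0,-0.5],[0,0,0.042,0,0,0,-0.5],[0,0,0.042,0,0,0,-0.5],[0,0,0.042,0,0,0,-0.5],[0,0,0.042,0,0,0,-0.5]],
  ],
)

```text
clock: 24.5
position: [0.4177, -0.3278, 0.0472]
ee_rot: [2.618, 1.734, -0.002]
force: [0.2, -0.7, -0.4]
width: 0.75
gripper_force: 0.0
```

Run:
```python
from h import *
s=observe(); print(s["position"],*move(s,rackpts(*RACK,[(.0003,-.0903,.0238)])[0],RACK[2]+np.pi/2))
```

```text
[ 0.41771844 -0.32780241  0.04720241] [-0.0019 -0.0011  0.0234] [ 0.0005  0.0021 -0.0003]
```

Call:
jog_arm(
  motion=[
    [[-0.002,-0.001,0.006,0,0.002,0,-0.5],[-0.002,-0.001,0.013,0,0.002,0,-0.5],[-0.002,-0.001,0.019,0,0.002,0,-0.5],[-0.002,-0.001,0.0228,0,0.002,0,-0.3],[-0.002,-0.001,0.0228,0,0.002,0,0],[-0.002,-0.001,0.0228,0,0.002,0,1],[-0.002,-0.001,0.0228,0,0.002,0,1],[-0.002,-0.001,0.0228,0,0.002,0,1],[-0.002,-0.001,0.0228,0,0.002,0,1],[-0.002,-0.001,0.0228,0,0.002,0,1]],
  ],
  force=30,
)

```text
clock: 25.33
position: [0.4148, -0.3287, 0.0228]
ee_rot: [-2.618, -1.734, 0.001]
force: [-0.5, 0.3, 1.0]
width: 0.323
gripper_force: 30.0
```

Call:
jog_arm(
  motion=[
    [[0,0,0,0,0,0,1],[0,0,0,0,0,0,1],[0,0,0,0,0,0,1],[0,0,0,0,0,0,1]],
  ],
  force=30,
)

```text
clock: 25.67
position: [0.4148, -0.3287, 0.0227]
ee_rot: [-2.618, -1.734, 0.001]
force: [-1.1, 0.9, 3.5]
width: 0.322
gripper_force: 30.0
```

Run:
```python
from h import *
s=observe(); print(s["position"],s["force"],s["ee_rot"],*move(s,rackpts(*MAG,[(0,-.09,.20)])[0],MAG[2]-np.pi/2))
```

```text
[ 0.4148399  -0.32872008  0.02274593] [-1.1288002   0.88646859  3.54241956] [-2.61757367e+00 -1.73411634e+00  1.10931686e-03] [ 0.6726 -0.1592 -0.1767] [-1.900e-03  1.000e-04  4.857e-01]
```

Call:
jog_arm(
  motion=[
    [[0,0,-0.02,0,0,0,1],[0,0,-0.055,0,0,0,1],[0,0,-0.095,0,0,0,1],[0,0,-0.135,0,0,0,1],[0.015,-0.004,-0.165,0,0,0.06,1],[0.045,-0.01,-0.177,0,0,0.15,1],[0.08,-0.019,-0.177,0,0,0.25,1],[0.118,-0.028,-0.177,0,0,0.35,1],[0.156,-0.037,-0.177,0,0,0.44,1],[0.194,-0.046,-0.177,0,0,0.4857,1]],
  ],
)

```text
clock: 26.5
position: [0.4481, -0.1308, 0.1999]
ee_rot: [-2.961, -1.045, 0.002]
force: [1.0, 1.4, -1.2]
width: 0.326
gripper_force: 30.0
```

Run:
```python
from h import *
s=observe(); print(s["position"],s["width"],*move(s,rackpts(*MAG,[(0,-.09,.20)])[0],MAG[2]-np.pi/2))
```

```text
[ 0.44810914 -0.13077099  0.19986489] 0.32551997278334155 [ 3.678e-01 -3.243e-01  1.000e-04] [-0.0014  0.0006 -0.0058]
```

Call:
jog_arm(
  motion=[
    [[0.026,-0.023,0,0,0,-0.005,1],[0.055,-0.048,0,0,0,-0.005,1],[0.084,-0.074,0,0,0,-0.005,1],[0.113,-0.1,0,0,0,-0.005,1],[0.142,-0.125,0,0,0,-0.005,1],[0.171,-0.151,0,0,0,-0.005,1],[0.2,-0.176,0,0,0,-0.005,1],[0.229,-0.202,0,0,0,-0.005,1],[0.258,-0.227,0,0,0,-0.005,1],[0.287,-0.253,0,0,0,-0.005,1]],
  ],
)

```text
clock: 27.33
position: [0.5107, 0.2466, 0.1998]
ee_rot: [-2.956, -1.061, 0.002]
force: [0.6, 0.2, -0.7]
width: 0.324
gripper_force: 30.0
```

Run:
```python
from h import *
s=observe(); print(s["position"],s["width"],*move(s,rackpts(*MAG,[(0,-.09,.05)])[0],MAG[2]-np.pi/2))
```

```text
[0.51069986 0.24660675 0.19976404] 0.3243702166849421 [ 0.083  -0.0687  0.1498] [-0.0015  0.0011  0.0046]
```

Call:
jog_arm(
  motion=[
    [[0.028,-0.023,0,0,0,0.004,1],[0.056,-0.046,0,0,0,0.004,1],[0.077,-0.063,0,0,0,0.004,1],[0.083,-0.0687,0.015,0,0,0.004,1],[0.083,-0.0687,0.05,0,0,0.004,1],[0.083,-0.0687,0.09,0,0,0.004,1],[0.083,-0.0687,0.125,0,0,0.004,1],[0.083,-0.0687,0.146,0,0,0.004,1],[0.083,-0.0687,0.149,0,0,0.004,1],[0.083,-0.0687,0.149,0,0,0.004,1]],
  ],
)

```text
clock: 28.17
position: [0.5299, 0.3499, 0.0496]
ee_rot: [-2.958, -1.056, 0.007]
force: [0.8, 1.3, 0.1]
width: 0.322
gripper_force: 30.0
```

Call:
jog_arm(
  motion=[
    [[0,0,0,0,0,0,1],[0,0,0,0,0,0,1]],
  ],
)

```text
clock: 28.33
position: [0.5319, 0.352, 0.0532]
ee_rot: [-2.956, -1.055, -0.003]
force: [-0.4, 0.1, -1.5]
width: 0.32
gripper_force: 30.0
```

Run:
```python
from h import *
s=observe(); print(s["position"],s["force"],*move(s,rackpts(*MAG,[(0,-.09,.0235)])[0],MAG[2]-np.pi/2))
```

```text
[0.53189236 0.35200486 0.05322704] [-0.41940349  0.09521442 -1.47885586] [-0.0006 -0.001   0.0297] [-0.0018 -0.0026  0.0008]
```

Call:
jog_arm(
  motion=[
    [[0.0002,-0.001,0.008,0,-0.002,0,1],[0.0002,-0.001,0.016,0,-0.002,0,1],[0.0002,-0.001,0.023,0,-0.002,0,1],[0.0002,-0.001,0.027,0,-0.002,0,1],[0.0002,-0.001,0.029,0,-0.002,0,1],[0.0002,-0.001,0.029,0,-0.002,0,1],[0.0002,-0.001,0.029,0,-0.002,0,1]],
  ],
)

```text
clock: 28.92
position: [0.53, 0.3516, 0.0227]
ee_rot: [2.959, 1.056, -0.006]
force: [-3.8, -4.8, 9.8]
width: 0.327
gripper_force: 30.0
```

Call:
jog_arm(
  motion=[
    [[0,0,-0.0005,0,0,0,0],[0,0,-0.0005,0,0,0,0],[0,0,-0.0005,0,0,0,0],[0,0,-0.0005,0,0,0,0],[0,0,-0.0005,0,0,0,0],[0,0,-0.01,0,0,0,0],[0,0,-0.03,0,0,0,0],[0,0,-0.07,0,0,0,0],[0,0,-0.11,0,0,0,-0.5],[0,0,-0.15,0,0,0,-0.5]],
  ],
)

```text
clock: 29.75
position: [0.5303, 0.3519, 0.1743]
ee_rot: [-2.958, -1.056, 0.006]
force: [0.6, 0.5, 0.7]
width: 0.597
gripper_force: 0.0
```

Call:
jog_arm(
  motion=[
    [[-0.02,0,-0.01,0,0,0,-0.5],[-0.05,0,-0.02,0,0,0,-0.5],[-0.085,0,-0.03,0,0,0,-0.5],[-0.12,0,-0.03,0,0,0,-0.5],[-0.15,0,-0.03,0,0,0,-0.5],[-0.16,0,-0.03,0,0,0,-0.5],[-0.16,0,-0.03,0,0,0,-0.5],[-0.16,0,-0.03,0,0,0,-0.5],[-0.16,0,-0.03,0,0,0,-0.5]],
  ],
)

```text
clock: 30.5
position: [0.4082, 0.2516, 0.2031]
ee_rot: [-2.957, -1.055, 0.002]
force: [0.4, 0.1, -0.2]
width: 0.749
gripper_force: 0.0
```

Run:
```python
from h import *
s=observe(); print(s["position"],s["force"],s["width"])
im=get_image("wrist"); a=cv2.resize(im[0:290,220:420,::-1],None,fx=2.05,fy=2.05,interpolation=cv2.INTER_CUBIC)
t=get_image("top")[140:270,130:330,::-1]; b=cv2.resize(t,(385,250))
sc=get_image("scene")[120:260,170:320,::-1]; b2=cv2.resize(sc,(385,a.shape[0]-250))
cv2.imwrite("pics/fin.png",np.hstack([a,np.vstack([b,b2])]))
```

```text
[0.40815971 0.25163912 0.20310584] [ 0.41190633  0.14271209 -0.18478532] 0.7487027591632733
```

View pics/fin.png

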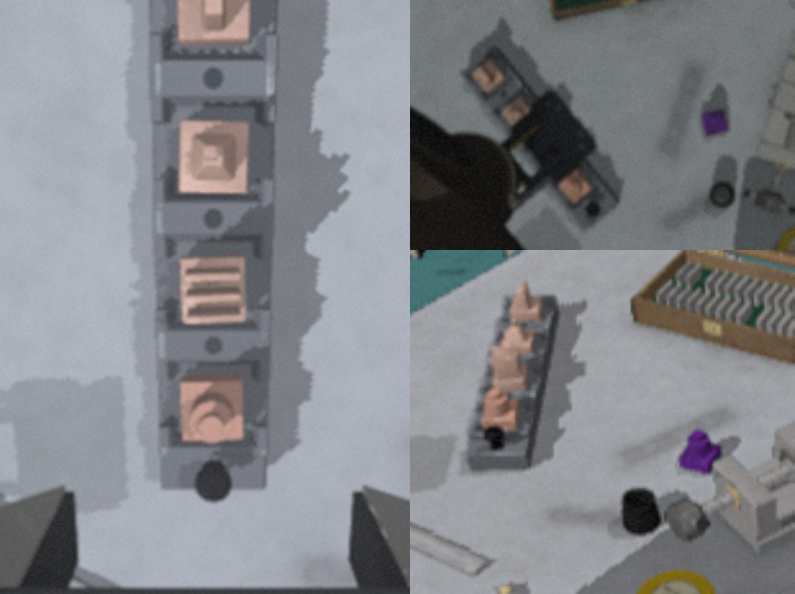

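In the final view, all four electrodes sit flat and square, and the order from the knob is boss, fins, taper, blade. The loupe and the other loose parts have not moved, and the gripper is clear.

```bash
python3 -c "from cell import sign_off; print(sign_off())"
```

```text
the job is handed in; nothing more can be done
None
```

All four electrodes are in the magazine in the same order as in the rack: boss beside the knob, then fins, taper and blade. They look flat and square to the row in the final picture, none was put down on the bench, and I handed the job in at about 31 s.

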